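# Comb the punch blanks into their tray

### The arm

A 7-joint arm with a two-finger parallel gripper is mounted at the origin on the work surface. World frame = base frame: x ahead of the robot, y to its left, z up, the work surface at z = 0. Lengths are in m, angles in rad, forces in N, time in s.
With the tool pointing down it reaches from about 0.35 to 0.9 m from the base axis. Payload 8.1 kg.
Tool frame: the origin (TCP) lies between the finger pads; the fingertips stand 17 mm ahead of it and the grasp point (between the pads) lies 2 mm behind it; z points along the fingers, y is the line along which they close (so a half turn about z gives the same grasp; the last joint's range is limited). The gripper opens to 92 mm and grips with 3 to 60 N. Pads are 19 mm wide; open, the fingers measure 130 mm over their backs; the gripper's body (75 mm by 190 mm) begins 47 mm behind the grasp point.
Start: joints at [-1.25, 0.434, 0.025, 1.573, -0.012, 1.134, -0.075], TCP at [0.257, 0.57, 0.244] pointing down, gripper open.
Joint ranges: [-2.62, 2.62], [-0.44, 2.09], [-1.27, 1.32], [0.08, 2.57], [-1.32, 4.46], [0.12, 2], [-2.74, 2.74]. Speed limits (rad/s): [2.22, 2.22, 3.01, 3.01, 3.14, 3.14, 3.14].

### API

Orientations are given as a rotation vector (axis times angle).
In Python, from cell import observe, get_image, calibration, sign_off, look_for, regions_of, landmark_of gives the robot as it stands.
- The arm moves only by the tool jog_arm, never from a script. Its argument "plan" is a list of rows, each an object with "offset": the shift along the tool's x, y, z normalised to -1 to 1, where 1 is 0.15 m, a list of three; "twist": the turn, a rotation vector about the tool's x, y, z normalised to -1 to 1, where 1 is 2 pi rad, a list of three; "fingers": the gripper command: -1 is shut, 1 is fully open, values between are in proportion. In form: [{"offset": [x, y, z], "twist": [ax, ay, az], "fingers": fingers}, ...]. A call has 1 to 20 rows; each row is the pose to reach, as a shift and turn from the pose commanded when the call began, along the tool's axes at that moment, turning the shorter way round; what a row does not reach only later rows make up. A row lasts 1/8 s, in which the tool goes at most 62.5 mm and 10.7 degrees, less where a joint would pass 70% of its speed; a pose out of reach is approached as far as the arm can. A call with a number of a shift or a turn outside -1 to 1 is refused whole. A call with a gripper value outside its range is refused whole. The fingers move at their own pace and stop on an object; "newtons" is the grip in N (left out, the last holds). Time passes only in rows, so rows that repeat a pose let the fingers close. It gives the time, the measured TCP pose, the force, the opening and the grip force at its end, in the units of the state.
- observe(): the state, without advancing time (a new reading comes with each control period).
- get_image(name): name is "scene" or "top"; returns the picture (400x640x3 uint8, red, green, blue); there is no depth.
- calibration(name): a dict with "fov_y" (degrees; the focal length in pixels is half the picture's height over the tangent of half this angle, whatever the lens; pixels are square), "cx", "cy" (the principal point, pixels), "k1" (the pictures are not rectified: a ray, as slopes to the right and down, at radius r is drawn at 1 + k1 r^2 times it, then the intrinsics apply), "position" and "attitude" of the camera in the world. Camera axes: x right, y down, z forward; pixel columns grow to the right and rows downward; lengths in m; the calibration is good to about 2 mm. A picture is of the moment at which its call begins. calibration takes no time and is no camera call.
- sign_off(): hands the job in; it is judged then, once.
Trained networks look in the newest picture that a camera, given by its name, has taken for a name from the list of things; names that differ only in an ending like _2 or _b are one class to them, and where a whole thing is asked for, a point or a joint stands for the part that bears it (a point fixed in the world has none). Each returns a list of dicts, best first, with "conf" (0 to 1); they miss things now and then, are a little off and sometimes report something else, mostly with a low value. They report only what shows in the picture. A call takes as long as a camera call. They do not tell look-alikes from the thing itself.
- look_for(thing, camera): "box" ([left, top, width, height] as shares, 0 to 1, of the picture: columns of its width, rows of its height, round what is visible of it).
- regions_of(thing, camera): "region" (400x640 bool, what is visible of it) and "box" ([left, top, width, height] as shares, 0 to 1, of the picture: columns of its width, rows of its height, round what is visible of it).
- landmark_of(thing, camera): "at" ([row, column] as shares, 0 to 1, of the picture: columns of its width, rows of its height: a listed point, or the origin of a listed thing).
The state is a dict: "clock": time; "joints": joint angles; "dq": joint speeds; "joint_efforts": joint torques, N m; "position": TCP position; "ee_rot": TCP orientation; "force": force on the tool from outside, world axes, zero at the start; "ft_torque": the same for the moment, N m; "width": opening from 0.0 (shut) to 1.0 (fully open); "gripper_force": force on a finger pad.
Only numpy, scipy, OpenCV 4.12 (cv2) and the standard library are available. Lean on these libraries where they do the work, as an engineer would, in place of code of your own. Each camera call takes 0.05 s, during which the arm holds its last target. There are 200 camera calls.

### The job

Take the hand rake from its steel block, set its teeth on the flat strip of the orange tray bed and comb along the tray, straight across the grooves to the far wall, with the teeth kept lightly on the bed all the way (a few newtons, never more than 12 N against the tray), until each of the four steel rods lies parallel in a groove of its own. Then stand the rake back upright on the middle of its steel block; move the rods with the rake only, never the fingers, and leave the canister, tin and graver where they are.

Things in the scene. Friction and masses are not known exactly. Their poses are not given: they have to be found in the camera images.
- tray: Fixed wooden frame 118 x 210 x 45 mm (x, y, z) holding an orange grooved bed; origin at the centre of its underside on the bench. Walls 8 mm thick, 45 mm high; clear inside 102 mm along x, 194 mm along y. Grooves run along the tray's x; comb along its +y. A rod in a groove lies below the ridge tops, so the rake passes over it; one pushed straight across drops into the next free groove.
- bed_top (a point): Point on the tray frame at its centre, 34 mm above the bench: where the ridge tops stand at mid length, within 1 mm. The bed floats on springs (7 N per mm pressed, 8 mm travel) and has a stiff, unmeasured lean about the tray's x, up to 0.035 rad either way, new each time: its top slopes up or down along y, by up to 3.4 mm at the ends, so follow it by feel.
- strip (a point): Point on the tray frame, 34 mm above the bench, at the middle of the flat landing strip where combing starts (tray y = -74 mm). The strip is level with the ridges (give or take the lean), free of rods, and runs from the -y wall (inner face y = -97 mm) to y = -52 mm.
- last_groove (a point): Point on the tray frame, 34 mm above the bench, over the last groove's centre line (tray y = 90.5 mm), beside the +y wall (inner face y = 97 mm). There are 9 grooves, 12 mm wide, 10 mm deep, 17 mm apart with 5 mm round-topped ridges between, the first at tray y = -45.5 mm. The stroke ends with the teeth's front close to this wall (rake centre at y about 76 mm).
- rod1_center (a point): Centre of a loose round steel rod, 8 mm thick, 84 mm long along its x, about 33 g. The rods start lying askew over the ridges (25 to 38 degrees from the groove direction).
- rod2_center (a point): Centre of the second such rod.
- rod3_center (a point): Centre of the third such rod.
- rod4_center (a point): Centre of the fourth such rod.
- rake_handle (a point): Grip point of the loose rake (0.14 to 0.24 kg), in the middle of its upright wooden handle, 76 mm above the tooth tips. The handle is 34 mm along the rake's x, 24 mm along its y, and spans 34 to 100 mm above the tips; grip it across the 24 mm. The steel head below it is 92 mm along x, 32 mm along y, 22 to 34 mm above the tips. It stands by itself on its teeth.
- rake_tips (a point): Centre of the rake's tooth tips (its underside), rake's axes, z up. Eight teeth, 5 mm wide with 7 mm gaps, in a row of 89 mm along x; each is 32 mm long along y and 22 mm tall, with ends rounded (6 mm) at the bottom, long enough to bridge a groove. To comb, the rake's x lies along the tray's x (either way round).
- block: Fixed steel bench block, 60 x 120 x 14 mm (x, y, z), origin at the centre of its underside; the rake stands on its top, with the row of teeth along the block's long (y) side.
- canister: Bystander: clear jar with black cap, 48 mm across, 100 mm tall, origin under its centre.
- tin: Bystander: flat round metal tin, 60 mm across, 22 mm high, origin under its centre.
- graver: Bystander: graver with wooden handle lying on the bench, about 130 mm long along x, 26 mm high, origin at its underside near the joint of blade and handle.
Not all that is in view belongs to the job. Several things have the shape of the tray; the one meant has the colours described above. Leave any brown or turquoise look-alike of the block alone.

How it is judged:
By the outcome, as a careful person would: the job done as asked, in the order asked, and still so for the second after the job is handed in, with the robot touching nothing.
It also fails if it takes over 72 s, if anything falls off the work surface, if the arm or the gripper's body presses on something with over 40 N, if the wrist force passes 120 N, or if a joint passes its speed limit or range.

## Working session

There is one attempt and no reset: what is moved stays moved. The work goes in short steps, Python scripts to look and compute and a tool call to move; the robot and the scene stay as the last step left them, time stands still between calls to the robot, and variables do not carry over. Pictures are saved under pics/ and viewed, at most 12 in all, crops included, and the job is handed in when it is done.

Besides the shell and the picture viewer there is one more tool, called in YAML: its name, and indented under it one key for each argument. jog_arm: Moves the arm, as the interface text tells. Scaled input: -1 to 1 covers 0.15 m each way for a shift and 2 pi rad each way for a turn. Its arguments: {"type":"object","properties":{"plan":{"type":"array","items":{"type":"object","properties":{"offset":{"type":"array","items":{"type":"number","minimum":-1,"maximum":1}},"twist":{"type":"array","items":{"type":"number","minimum":-1,"maximum":1}},"fingers":{"type":"number"}}}},"newtons":{"type":"number"}},"required":["plan"]}

```bash
mkdir -p pics; ls
python3 - <<'E'
from cell import *
import cv2
for n in("scene","top"):
    im=get_image(n); cv2.imwrite(f"pics/{n}0.png",im[:,:,::-1]); print(n,calibration(n))
s=observe();print(s)
for t in("tray","block","rake_handle","rake_tips","strip","last_groove","bed_top","canister","tin","graver"):
    for n in("scene","top"):
        print(t,n,[(round(d["conf"],2),round(d["at"][1]*640,1),round(d["at"][0]*400,1)) for d in landmark_of(t,n)][:5])
E
```

```text
pics
scene {'fov_y': 51.33123192559726, 'cx': 316.44479384853196, 'cy': 200.93464589160553, 'k1': 0.006787963584612785, 'position': array([0.99973789, 0.69698996, 0.68222831]), 'attitude': array([-0.70210809, -2.48174571,  1.32059226])}
top {'fov_y': 47.74675024602056, 'cx': 325.09005566816603, 'cy': 194.3526671247925, 'k1': 0.007378323623952017, 'position': array([ 0.46423492, -0.03299401,  1.08717289]), 'attitude': array([-2.17813326,  2.20182351, -0.1006246 ])}
{'clock': 0.1, 'joints': array([-1.24955636,  0.43512754,  0.02499618,  1.57402765, -0.01159851,
        1.13402184, -0.07510462]), 'dq': array([-0.00052538, -0.00016948, -0.00156193, -0.00311382, -0.00035527,
       -0.00072379, -0.0011292 ]), 'joint_efforts': array([ 2.91128839e-03, -6.69127464e+01,  9.87782814e-01, -3.15146899e+01,
       -6.05367729e-02,  3.73445707e-02,  3.90938465e-05]), 'position': array([0.25691328, 0.56925688, 0.24303138]), 'ee_rot': array([-6.60904139e-01, -3.07111993e+00,  2.24614876e-03]), 'force': array([-0.58001849, -0.3552703 ,  1.12406599]), 'ft_torque': array([-0.06887904,  0.0039154 ,  0.0
[... 606 characters left out ...]
79, 356.9, 259.3), (0.73, 427.1, 226.7), (0.58, 297.9, 181.4)]
strip top [(0.94, 408.0, 282.0), (0.83, 247.0, 187.9), (0.61, 249.0, 286.4)]
last_groove scene [(0.93, 416.3, 296.2), (0.78, 496.9, 249.6), (0.71, 256.7, 268.0), (0.56, 384.9, 187.9)]
last_groove top [(0.83, 183.0, 319.9), (0.67, 341.6, 297.2), (0.56, 181.0, 207.8)]
bed_top scene [(0.97, 378.9, 274.7), (0.74, 454.7, 237.1), (0.64, 357.4, 174.9), (0.26, 376.6, 269.9)]
bed_top top [(0.81, 214.1, 199.8), (0.72, 380.9, 285.5), (0.69, 218.6, 303.8)]
canister scene [(0.78, 323.5, 351.5)]
canister top []
tin scene [(0.77, 257.0, 270.0)]
tin top [(0.7, 299.3, 110.4), (0.17, 212.6, 198.5)]
graver scene []
graver top [(0.63, 415.3, 110.4)]
```

View pics/scene0.png

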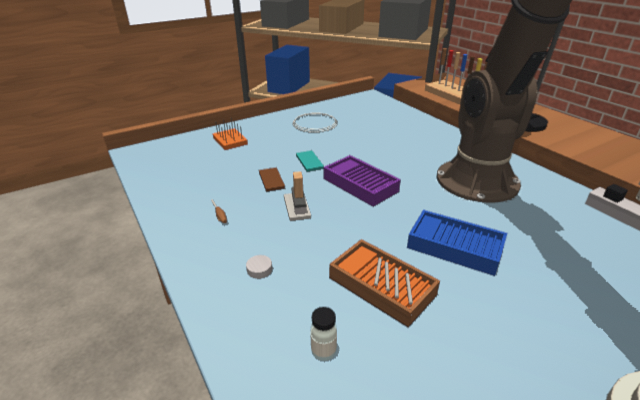

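View pics/top0.png

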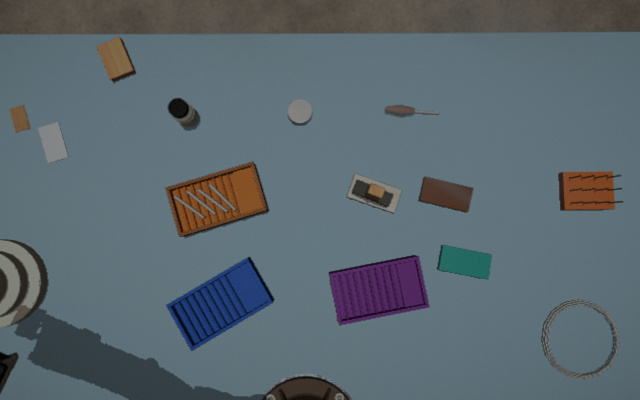

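The tray wanted is the orange one: top (217,200), scene (383,280). The look-alikes are blue (220,303) and purple (379,290). The steel block carries the rake at top (374,193). Its look-alikes are brown (446,195) and turquoise (465,262), and the orange thing at (588,190) is clutter. Next I fit poses from the silhouettes in both cameras.

```bash
cat > h.py <<'E'
import numpy as np, cv2
from scipy.spatial.transform import Rotation as R
from scipy.optimize import minimize
from cell import *
def proj(P,n):
    c=calibration(n); f=200/np.tan(np.radians(c["fov_y"]/2))
    q=(np.atleast_2d(P)-c["position"])@R.from_rotvec(c["attitude"]).as_matrix()
    s=q[:,:2]/q[:,2:]; s=s*(1+c["k1"]*(s**2).sum(1,keepdims=True))
    return s*f+[c["cx"],c["cy"]]
def ray(u,v,n,z):
    c=calibration(n); f=200/np.tan(np.radians(c["fov_y"]/2))
    d=np.array([(u-c["cx"])/f,(v-c["cy"])/f]); s=d.copy()
    for _ in range(5): s=d/(1+c["k1"]*(s@s))
    w=R.from_rotvec(c["attitude"]).as_matrix()@np.r_[s,1]
    return c["position"]+w*(z-c["position"][2])/w[2]
def box(lx,ly,z0,z1): return np.array([[x,y,z] for x in(-lx/2,lx/2) for y in(-ly/2,ly/2) for z in(z0,z1)])
def place(B,p):
    c,s=np.cos(p[2]),np.sin(p[2]); return B@np.array([[c,-s,0],[s,c,0],[0,0,1]]).T+[p[0],p[1],0]
def sil(boxes,p,n):
    m=np.zeros((1600,2560),np.uint8)
    for B in boxes:
        h=cv2.convexHull(proj(place(B,p),n).astype(np.float32))
        cv2.fillConvexPoly(m,np.round((h+.5)*4*16-8).astype(np.int32),1,shift=4)
    return cv2.resize(m.astype(np.float32),(640,400),interpolation=cv2.INTER_AREA)
def fit(boxes,masks,p0):
    M={n:m.astype(np.float32) for n,m in masks.items()}
    def cost(p):
        return sum(1-np.minimum(a,b).sum()/np.maximum(a,b).sum() for n,b in M.items() for a in[sil(boxes,p,n)])
    p0=np.array(p0,float); sx=np.array([p0,p0+[.01,0,0],p0+[0,.01,0],p0+[0,0,.1]])
    r=minimize(cost,p0,method="Nelder-Mead",options=dict(initial_simplex=sx,xatol=2e-4,fatol=1e-4,maxiter=150))
    return r.x,r.fun
def pick(thing,n,u,v):
    b=[d for d in regions_of(thing,n)]
    def dist(d):
        y,x=np.nonzero(d["region"]); return np.hypot(x.mean()-u,y.mean()-v)
    b=[d for d in b if dist(d)<25]
    return b[0]["region"] if b else None
E
python3 - <<'E'
from h import *
g={n:get_image(n) for n in("scene","top")}
tm={n:pick("tray",n,*uv) for n,uv in dict(scene=(383,280),top=(217,200)).items()}
bm={n:pick("block",n,*uv) for n,uv in dict(scene=(298,208),top=(374,193)).items()}
rm={n:pick("rake_handle",n,*uv) for n,uv in dict(scene=(298,190),top=(374,193)).items()}
for k in(tm,bm,rm): print({n:None if m is None else int(m.sum()) for n,m in k.items()})
cl=lambda d:{n:m for n,m in d.items() if m is not None}
T=[box(.118,.21,0,.045)]
t0=ray(217,200,"top",.04); print(t0)
F={}
for name,bx,mk,p0 in(("tray",T,cl(tm),[t0[0],t0[1],.15]),):
    for sub in(mk,{"top":mk["top"]} if "top" in mk else mk): print(name,list(sub),fit(bx,sub,p0))
b0=ray(374,194,"top",.014)
RK=[box(.034,.024,.048,.114),box(.092,.032,.014,.048)]
print(b0)
# rake: x axis along block y -> yaw block + pi/2
if cl(rm): 
  for sub in (cl(rm),{n:m for n,m in cl(rm).items() if n=="top"}): print("rake",fit(RK,sub,[b0[0],b0[1],np.pi/2-.25]))
# block + rake union
u={n:bm[n]|rm[n] for n in bm if bm[n] is not None and rm[n] is not None}
def both():
    B=[box(.12,.06,0,.014)]
    return fit(B+RK,u,[b0[0],b0[1],np.pi/2-.25])
if u: print("blockunion",both())
o=[]
for n,c in(("top",(140,140,280,100)),("top",(340,160,120,60)),("scene",(320,230,130,100))):
    x,y,w,h=c; o.append(cv2.resize(g[n][y:y+h,x:x+w,::-1],(760,int(760*h/w)),interpolation=cv2.INTER_CUBIC))
cv2.imwrite("pics/c1.png",cv2.resize(np.vstack(o[:2]),(760,600)))
cv2.imwrite("pics/c2.png",o[2])
np.savez("m.npz",**{a+n:m for a,d in(("t",cl(tm)),("b",cl(bm)),("r",cl(rm))) for n,m in d.items()})
E
```

```text
{'scene': 4966, 'top': 4383}
{'scene': 328, 'top': 719}
{'scene': 441, 'top': 590}
[0.53356684 0.20030538 0.04      ]
tray ['scene', 'top'] (array([0.53670629, 0.20144085, 0.28102429]), np.float64(0.2272176742553711))
tray ['top'] (array([0.53627099, 0.20195032, 0.28550989]), np.float64(0.12775999307632446))
[ 0.5457383  -0.16697111  0.014     ]
rake (array([ 0.54559838, -0.16148971,  1.15094648]), np.float64(0.2594294548034668))
rake (array([ 0.54612083, -0.16094524,  1.19889594]), np.float64(0.11410534381866455))
blockunion (array([ 0.54806768, -0.1683326 ,  1.21748695]), np.float64(0.21354854106903076))
```

View pics/c1.png

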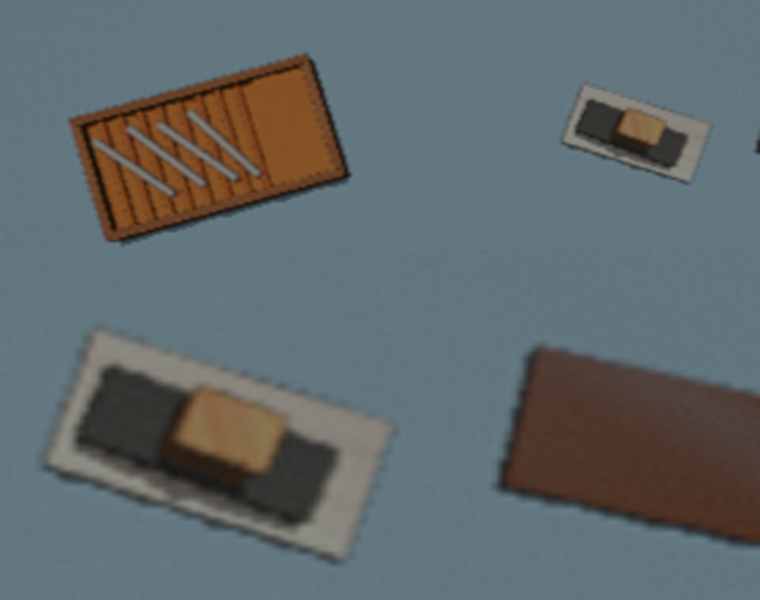

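The crop confirms the orange wooden-framed tray with four askew rods, and the steel block (light grey) with the dark-headed rake and its wooden handle. I'll refine the poses with colour masks.

```bash
cat > f.py <<'E'
from h import *
def fg(n,u,v,rad=75):
    im=get_image(n).astype(float); im=cv2.GaussianBlur(im,(0,0),.6); r=(im[...,2]-im[...,0])/(im[...,2]+im[...,0]+1)
    bgv=np.median(r[max(0,int(v)-rad):int(v)+rad,int(u)-rad:int(u)+rad]); return r,bgv
def comp(m,u,v):
    k,l=cv2.connectedComponents(m.astype(np.uint8)); w=np.zeros(m.shape,bool)
    y,x=np.nonzero(m); i=np.argmin(np.hypot(x-u,y-v)); return l==l[y[i],x[i]]
def mask(n,u,v,hull=True,thr=.5):
    r,bg=fg(n,u,v); m=comp(r<bg*thr,u,v)
    if hull:
        p=np.argwhere(m)[:,::-1].astype(np.int32); z=np.zeros(m.shape,np.uint8); cv2.fillConvexPoly(z,cv2.convexHull(p),1); m=z>0
    return m
RK=[box(.034,.024,.048,.114),box(.092,.032,.014,.048)]
BL=[box(.12,.06,0,.014)]
E
python3 - <<'E'
from f import *
T=[box(.118,.21,0,.045)]
tm={"top":mask("top",217,200),"scene":mask("scene",383,280)}
bm={"top":mask("top",374,193,False),"scene":mask("scene",298,208,False)}
print([m.sum() for m in tm.values()],[m.sum() for m in bm.values()])
for s in(["top"],["scene"],["top","scene"]): print("tray",s,fit(T,{n:tm[n] for n in s},[.536,.2015,.28]))
for s in(["top"],["scene"],["top","scene"]): print("block+rake",s,fit(BL+RK,{n:bm[n] for n in s},[.5475,-.167,1.25]))
# handle in top: strongly red
im=get_image("top").astype(float); r=(im[...,0]-im[...,2])/(im.sum(2)+1); m=comp(r>.12,375,190); print("handle",m.sum(),np.argwhere(m).mean(0)[::-1])
y,x=np.argwhere(m).mean(0); print(ray(x,y,"top",.112)); print(fit(RK[:1],{"top":m},[.546,-.163,1.25]))
# rods
lo=ray(217,200,"top",.04)
for n in("top","scene"):
  for k in(1,):
    print(n,[(round(d["conf"],2),np.round(ray(d["at"][1]*640,d["at"][0]*400,n,.038)[:2],3)) for d in landmark_of("rod1_center",n)][:6])
E
```

```text
[np.int64(5115), np.int64(5446)] [np.int64(1301), np.int64(811)]
tray ['top'] (array([0.5374776 , 0.2034535 , 0.28707994]), np.float64(0.03352469205856323))
tray ['scene'] (array([0.53619307, 0.20053285, 0.28246663]), np.float64(0.019549250602722168))
tray ['top', 'scene'] (array([0.53640003, 0.20170431, 0.28714408]), np.float64(0.06424665451049805))
block+rake ['top'] (array([ 0.54907655, -0.16760772,  1.22931517]), np.float64(0.02804577350616455))
block+rake ['scene'] (array([ 0.54694047, -0.16909045,  1.21793404]), np.float64(0.1398823857307434))
block+rake ['top', 'scene'] (array([ 0.54883478, -0.1670169 ,  1.22842155]), np.float64(0.17720496654510498))
handle 226 [374.70353982 191.5619469 ]
[ 0.54358301 -0.15636916  0.112     ]
(array([ 0.54589525, -0.15978468,  1.20759508]), np.float64(0.11056149005889893))
top [(0.61, array([0.534, 0.191]))]
scene [(0.5, array([0.544, 0.189]))]
```

```bash
cat > go.py <<'E'
import sys, numpy as np
from h import *
def down(psi):  # z down, tool y at world angle psi
    y=np.array([np.cos(psi),np.sin(psi),0]); z=np.array([0,0,-1.]); return np.c_[np.cross(y,z),y,z]
def plan(x,y,z,psi):
    s=observe(); Rm=R.from_rotvec(s["ee_rot"]).as_matrix(); d=np.array([x,y,z])-s["position"]
    tw=R.from_matrix(Rm.T@down(psi)).as_rotvec()/(2*np.pi); o=Rm.T@d/.15
    print("t",round(s["clock"],2),"pos",s["position"].round(4),"psi",round(np.arctan2(Rm[1,1],Rm[0,1]),4),"tilt",Rm[2,:2].round(4),"F",s["force"].round(2),"w",round(s["width"],3),"q",s["joints"].round(2))
    k=max(1,abs(o).max()); print("offset",(o/k).round(4),"twist",(tw/k).round(5),"frac",round(1/k,3),"dist",round(np.linalg.norm(d)/k,3))
    return Rm,s["position"]
if __name__=="__main__": plan(*map(float,sys.argv[1:5]))
E
python3 go.py .546 -.1605 .2 -.343
```

```text
t 1.85 pos [0.2571 0.5697 0.2438] psi 1.1469 tilt [0.     0.0001] F [-0.35 -0.36  0.2 ] w 0.999 q [-1.25  0.43  0.02  1.57 -0.01  1.13 -0.08]
offset [-1.     -0.9699  0.0775] twist [ 0.      -0.       0.06309] frac 0.266 dist 0.209
```

View pics/c2.png

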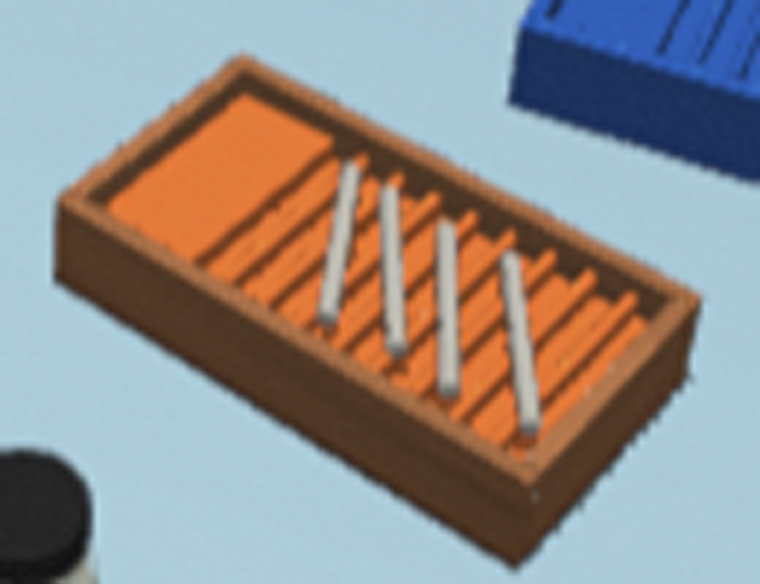

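The crop shows the four rods lying askew across the grooves in the orange tray. The flat strip is at the upper left (-y end) and is clear.

jog_arm:
  plan:
    - {"offset":[-0.5,-0.485,0],"twist":[0,0,0.03],"fingers":1}
    - {"offset":[-1,-0.97,0],"twist":[0,0,0.06],"fingers":1}
    - {"offset":[-1,-0.97,0],"twist":[0,0,0.06],"fingers":1}
    - {"offset":[-1,-0.97,0],"twist":[0,0,0.06],"fingers":1}
    - {"offset":[-1,-0.97,0],"twist":[0,0,0.06],"fingers":1}

```text
clock: 2.48
position: [0.3346, 0.3746, 0.2442]
ee_rot: [1.228, 2.892, 0.001]
force: [-0.2, 0.1, -0.1]
width: 1.003
gripper_force: 0.0
```

```bash
python3 go.py .546 -.1605 .2 -.343
```

```text
t 2.48 pos [0.3346 0.3746 0.2442] psi 0.7676 tilt [0.0002 0.0008] F [-0.19  0.08 -0.15] w 1.003 q [-1.07  0.23  0.15  1.88 -0.04  1.04 -0.14]
offset [-1.     -0.4127  0.0825] twist [ 3.000e-05 -3.000e-05  4.985e-02] frac 0.282 dist 0.163
```

jog_arm:
  plan:
    - {"offset":[-0.4,-0.17,0],"twist":[0,0,0.025],"fingers":1}
    - {"offset":[-0.8,-0.33,0],"twist":[0,0,0.05],"fingers":1}
    - {"offset":[-1,-0.41,0],"twist":[0,0,0.07],"fingers":1}
    - {"offset":[-1,-0.41,0],"twist":[0,0,0.07],"fingers":1}
    - {"offset":[-1,-0.41,0],"twist":[0,0,0.07],"fingers":1}

```text
clock: 3.1
position: [0.3938, 0.2271, 0.2438]
ee_rot: [-1.821, -2.559, -0.001]
force: [-1.0, -0.4, 0.5]
width: 1.002
gripper_force: 0.0
```

```bash
python3 go.py .546 -.1605 .2 -.343
```

```text
t 3.1 pos [0.3938 0.2271 0.2438] psi 0.3338 tilt [0.0007 0.0004] F [-0.99 -0.43  0.47] w 1.002 q [-0.91  0.15  0.31  1.99 -0.05  1.01 -0.24]
offset [-1.      0.0403  0.1046] twist [ 1.000e-05 -4.000e-05  3.883e-02] frac 0.36 dist 0.151
```

jog_arm:
  plan:
    - {"offset":[-0.4,0.016,0],"twist":[0,0,0.025],"fingers":1}
    - {"offset":[-0.8,0.03,0],"twist":[0,0,0.05],"fingers":1}
    - {"offset":[-1,0.04,0],"twist":[0,0,0.07],"fingers":1}
    - {"offset":[-1,0.04,0],"twist":[0,0,0.07],"fingers":1}
    - {"offset":[-1,0.04,0],"twist":[0,0,0.07],"fingers":1}

```text
clock: 3.72
position: [0.4483, 0.0872, 0.2436]
ee_rot: [-2.334, -2.102, 0.0]
force: [0.1, 0.8, -0.2]
width: 0.998
gripper_force: 0.0
```

```bash
python3 go.py .546 -.1605 .2 -.343
```

```text
t 3.73 pos [0.4483 0.0872 0.2436] psi -0.1047 tilt [ 0.0003 -0.0004] F [ 0.11  0.85 -0.2 ] w 0.998 q [-0.72  0.16  0.48  1.99 -0.09  1.01 -0.31]
offset [-1.      0.5212  0.1839] twist [-5.000e-05 -2.000e-05  2.409e-02] frac 0.635 dist 0.171
```

jog_arm:
  plan:
    - {"offset":[-0.4,0.21,0],"twist":[0,0,0.02],"fingers":1}
    - {"offset":[-0.8,0.42,0],"twist":[0,0,0.036],"fingers":1}
    - {"offset":[-1,0.52,0],"twist":[0,0,0.038],"fingers":1}
    - {"offset":[-1,0.52,0],"twist":[0,0,0.038],"fingers":1}
    - {"offset":[-1,0.52,0],"twist":[0,0,0.038],"fingers":1}

```text
clock: 4.35
position: [0.5096, -0.0703, 0.2433]
ee_rot: [-2.568, -1.807, 0.0]
force: [-0.1, 0.8, -0.0]
width: 1.002
gripper_force: 0.0
```

```bash
python3 go.py .546 -.1605 .16 -.343
```

```text
t 4.35 pos [ 0.5096 -0.0703  0.2433] psi -0.3447 tilt [ 0.0005 -0.0012] F [-0.05  0.8  -0.03] w 1.002 q [-0.45  0.28  0.61  1.88 -0.18  1.05 -0.11]
offset [-0.4839  0.4322  0.5546] twist [-1.9e-04 -8.0e-05 -2.7e-04] frac 1.0 dist 0.128
```

jog_arm:
  plan:
    - {"offset":[-0.24,0.22,0.1],"twist":[0,0,0],"fingers":1}
    - {"offset":[-0.484,0.432,0.4],"twist":[0,0,0],"fingers":1}
    - {"offset":[-0.484,0.432,0.555],"twist":[0,0,0],"fingers":1}
    - {"offset":[-0.484,0.432,0.555],"twist":[0,0,0],"fingers":1}
    - {"offset":[-0.484,0.432,0.555],"twist":[0,0,0],"fingers":1}

```text
clock: 4.97
position: [0.5463, -0.1611, 0.1614]
ee_rot: [-2.57, -1.806, -0.002]
force: [0.6, -0.3, 0.4]
width: 1.003
gripper_force: 0.0
```

Run:
```python
from go import *
plan(.546,-.1605,.088,-.343)
o=[]
for n,(x,y,w,h) in(("top",(320,140,110,90)),("scene",(250,140,110,90))):
    o.append(cv2.resize(get_image(n)[y:y+h,x:x+w,::-1],(400,327),interpolation=cv2.INTER_CUBIC))
cv2.imwrite("pics/c3.png",np.hstack(o))
```

```text
t 4.97 pos [ 0.5463 -0.1611  0.1614] psi -0.3454 tilt [0.0011 0.0005] F [ 0.6  -0.34  0.42] w 1.003 q [-0.22  0.47  0.59  1.85 -0.32  0.92  0.16]
offset [ 0.0024 -0.0038  0.4891] twist [ 8.0e-05 -1.7e-04 -3.9e-04] frac 1.0 dist 0.073
```

View pics/c3.png

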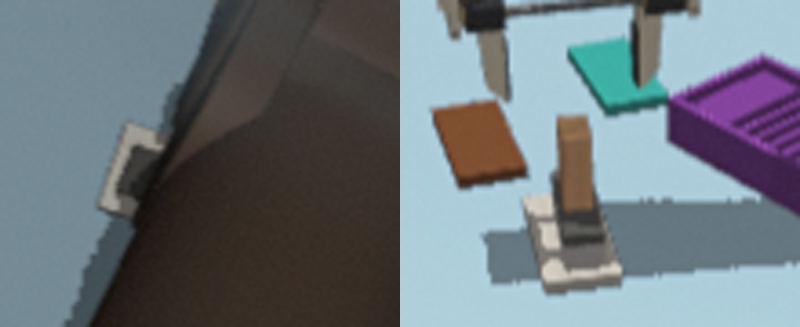

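The fingers straddle the handle: tips at about (497,95) and (645,85) in the crop, handle at (573,125).

jog_arm:
  plan:
    - {"offset":[0,0,0.25],"twist":[0,0,0],"fingers":1}
    - {"offset":[0,0,0.487],"twist":[0,0,0],"fingers":1}
    - {"offset":[0,0,0.487],"twist":[0,0,0],"fingers":0.2}
    - {"offset":[0,0,0.487],"twist":[0,0,0],"fingers":-0.2}
    - {"offset":[0,0,0.487],"twist":[0,0,0],"fingers":-0.4}
    - {"offset":[0,0,0.487],"twist":[0,0,0],"fingers":-0.6}
    - {"offset":[0,0,0.487],"twist":[0,0,0],"fingers":-1}
    - {"offset":[0,0,0.487],"twist":[0,0,0],"fingers":-1}
    - {"offset":[0,0,0.487],"twist":[0,0,0],"fingers":-1}
    - {"offset":[0,0,0.487],"twist":[0,0,0],"fingers":-1}
  newtons: 35

```text
clock: 6.32
position: [0.5457, -0.1631, 0.0874]
ee_rot: [-2.573, -1.803, 0.0]
force: [-0.1, -0.2, -0.1]
width: 0.261
gripper_force: 34.6
```

```bash
python3 go.py .546 -.1605 .14 -.343
```

```text
t 6.33 pos [ 0.5457 -0.1631  0.0874] psi -0.3485 tilt [-0.     -0.0001] F [-0.14 -0.21 -0.07] w 0.261 q [-0.17  0.57  0.53  1.91 -0.4   0.77  0.23]
offset [ 0.0171 -0.0039 -0.3507] twist [-1.0e-05  0.0e+00 -8.8e-04] frac 1.0 dist 0.053
```

jog_arm:
  plan:
    - {"offset":[0,0,-0.1],"twist":[0,0,0],"fingers":-1}
    - {"offset":[0,0,-0.3],"twist":[0,0,0],"fingers":-1}
    - {"offset":[0,0,-0.5],"twist":[0,0,0],"fingers":-1}
    - {"offset":[0.4,0,-0.5],"twist":[0,0,0.025],"fingers":-1}
    - {"offset":[0.7,0,-0.5],"twist":[0,0,0.05],"fingers":-1}
    - {"offset":[1,0,-0.5],"twist":[0,0,0.075],"fingers":-1}
    - {"offset":[1,0,-0.5],"twist":[0,0,0.1],"fingers":-1}
    - {"offset":[1,0,-0.5],"twist":[0,0,0.1],"fingers":-1}
    - {"offset":[1,0,-0.5],"twist":[0,0,0.1],"fingers":-1}
    - {"offset":[1,0,-0.5],"twist":[0,0,0.1],"fingers":-1}

```text
clock: 7.58
position: [0.5968, -0.0229, 0.1628]
ee_rot: [-3.004, -0.92, -0.001]
force: [-0.1, -0.5, -2.2]
width: 0.257
gripper_force: 34.9
```

```bash
python3 go.py .5573 .1307 .16 -1.284
```

```text
t 7.58 pos [ 0.5968 -0.0229  0.1628] psi -0.9763 tilt [ 0.0004 -0.    ] F [-0.13 -0.54 -2.22] w 0.257 q [-0.55  0.55  0.75  1.78 -0.44  0.98 -0.6 ]
offset [ 0.3558 -0.9959  0.0187] twist [-1.000e-05 -5.000e-05  4.898e-02] frac 1.0 dist 0.159
```

jog_arm:
  plan:
    - {"offset":[0.12,-0.33,0],"twist":[0,0,0.016],"fingers":-1}
    - {"offset":[0.24,-0.66,0],"twist":[0,0,0.035],"fingers":-1}
    - {"offset":[0.356,-0.996,0.02],"twist":[0,0,0.049],"fingers":-1}
    - {"offset":[0.356,-0.996,0.02],"twist":[0,0,0.049],"fingers":-1}
    - {"offset":[0.356,-0.996,0.02],"twist":[0,0,0.049],"fingers":-1}
    - {"offset":[0.356,-0.996,0.02],"twist":[0,0,0.049],"fingers":-1}

```text
clock: 8.32
position: [0.558, 0.1297, 0.1598]
ee_rot: [3.11, 0.445, 0.001]
force: [0.5, 0.3, -2.6]
width: 0.258
gripper_force: 34.9
```

Run:
```python
from go import *
Rm,p=plan(.5573,.1307,.12,-1.284)
im=get_image("scene"); x,y,w,h=280,150,200,150
c=im.copy()[:,:,::-1].copy()
for q in (0.287,):
    pts=place(np.array([[a,b,.045] for a,b in((-.059,-.105),(.059,-.105),(.059,.105),(-.059,.105))]),(.5364,.2017,q))
    P=proj(pts,"scene")
big=cv2.resize(c[y:y+h,x:x+w],(800,600),interpolation=cv2.INTER_CUBIC)
cv2.polylines(big,[np.round((P-[x,y])*4+2).astype(np.int32)],True,(0,255,0),1)
# expected rake outline bottom of head
tip=p[2]-.0734
pr=place(box(.092,.032,tip,tip+.034),(p[0],p[1],0.287))
for u,v in (proj(pr,"scene")-[x,y])*4+2: cv2.circle(big,(int(u),int(v)),3,(255,0,255),-1)
cv2.imwrite("pics/c4.png",big)
t=get_image("top"); cv2.imwrite("pics/t4.png",cv2.resize(t[140:260,140:300,::-1],(800,600),interpolation=cv2.INTER_CUBIC))
```

```text
t 8.32 pos [0.558  0.1297 0.1598] psi -1.2867 tilt [0.0006 0.0004] F [ 0.51  0.35 -2.64] w 0.258 q [-0.9   0.55  0.85  1.85 -0.49  0.97 -1.12]
offset [-0.003  -0.0077  0.2653] twist [ 6.0e-05 -9.0e-05 -4.2e-04] frac 1.0 dist 0.04
```

View pics/c4.png

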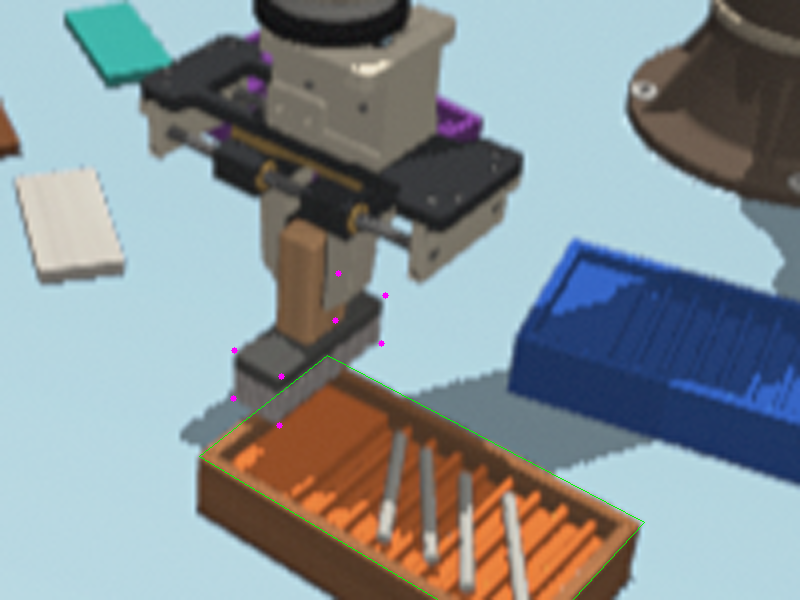

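The predicted rake outline (magenta) and tray rim (green) match the picture within about 1 mm. I'll lower it now.

jog_arm:
  plan:
    - {"offset":[-0.003,-0.008,0.15],"twist":[0,0,0],"fingers":-1}
    - {"offset":[-0.003,-0.008,0.28],"twist":[0,0,0],"fingers":-1}
    - {"offset":[-0.003,-0.008,0.3],"twist":[0,0,0],"fingers":-1}
    - {"offset":[-0.003,-0.008,0.31],"twist":[0,0,0],"fingers":-1}
    - {"offset":[-0.003,-0.008,0.31],"twist":[0,0,0],"fingers":-1}
    - {"offset":[-0.003,-0.008,0.31],"twist":[0,0,0],"fingers":-1}

```text
clock: 9.18
position: [0.5571, 0.1327, 0.1134]
ee_rot: [-3.109, -0.448, -0.001]
force: [-0.2, -0.5, -2.3]
width: 0.262
gripper_force: 34.9
```

```bash
cat > st.py <<'E'
from h import *
import sys
n=int(sys.argv[1]) if len(sys.argv)>1 else 4
F=[];Q=[];P=[]
for _ in range(n):
    s=observe(); F.append(s["force"]); Q.append(s["ft_torque"]); P.append(s["position"]); get_image("top")
p=np.mean(P,0); c,sn=np.cos(.287),np.sin(.287); d=p[:2]-[.5364,.2017]; F=np.array(F); f=F.mean(0)
Rm=R.from_rotvec(s["ee_rot"]).as_matrix()
print("t",round(s["clock"],2),"tray xy mm",(1e3*np.array([c*d[0]+sn*d[1],-sn*d[0]+c*d[1]])).round(1),"z mm",round(p[2]*1e3,2),"tip",round(p[2]*1e3-73.4,2),"F tray",np.round([c*f[0]+sn*f[1],-sn*f[0]+c*f[1],f[2]],2),"sd",F.std(0).round(2),"T",np.mean(Q,0).round(3),"psi",round(np.arctan2(Rm[1,1],Rm[0,1]),4),"tilt",Rm[2,:2].round(4))
E
python3 st.py
```

```text
t 9.32 tray xy mm [  0.3 -72. ] z mm 113.33 tip 39.93 F tray [ 0.   -0.24 -2.59] sd [0.69 0.19 0.22] T [-0.069  0.19   0.008] psi -1.2845 tilt [ 0.0005 -0.0001]
```

jog_arm:
  plan:
    - {"offset":[0,0,0.005],"twist":[0,0,0],"fingers":-1}
    - {"offset":[0,0,0.01],"twist":[0,0,0],"fingers":-1}
    - {"offset":[0,0,0.013],"twist":[0,0,0],"fingers":-1}
    - {"offset":[0,0,0.013],"twist":[0,0,0],"fingers":-1}

```text
clock: 9.88
position: [0.5568, 0.1326, 0.1109]
ee_rot: [3.109, 0.448, -0.0]
force: [0.7, 0.2, -3.0]
width: 0.26
gripper_force: 34.9
```

jog_arm:
  plan:
    - {"offset":[0,0,0.003],"twist":[0,0,0],"fingers":-1}
    - {"offset":[0,0,0.006],"twist":[0,0,0],"fingers":-1}
    - {"offset":[0,0,0.006],"twist":[0,0,0],"fingers":-1}

```text
clock: 10.25
position: [0.5568, 0.1326, 0.1101]
ee_rot: [-3.109, -0.448, -0.0]
force: [0.3, 0.2, -2.3]
width: 0.26
gripper_force: 34.9
```

jog_arm:
  plan:
    - {"offset":[0,0,0.003],"twist":[0,0,0],"fingers":-1}
    - {"offset":[0,0,0.006],"twist":[0,0,0],"fingers":-1}
    - {"offset":[0,0,0.006],"twist":[0,0,0],"fingers":-1}

```text
clock: 10.62
position: [0.5568, 0.1326, 0.1091]
ee_rot: [3.109, 0.448, -0.0]
force: [0.2, 0.2, -2.9]
width: 0.257
gripper_force: 34.9
```

jog_arm:
  plan:
    - {"offset":[0,0,0.003],"twist":[0,0,0],"fingers":-1}
    - {"offset":[0,0,0.006],"twist":[0,0,0],"fingers":-1}
    - {"offset":[0,0,0.006],"twist":[0,0,0],"fingers":-1}

```text
clock: 11.0
position: [0.5567, 0.1326, 0.1082]
ee_rot: [-3.109, -0.448, 0.0]
force: [0.0, 0.6, -2.9]
width: 0.253
gripper_force: 34.9
```

jog_arm:
  plan:
    - {"offset":[0,0,0.003],"twist":[0,0,0],"fingers":-1}
    - {"offset":[0,0,0.006],"twist":[0,0,0],"fingers":-1}
    - {"offset":[0,0,0.006],"twist":[0,0,0],"fingers":-1}

```text
clock: 11.38
position: [0.5568, 0.1326, 0.1074]
ee_rot: [-3.109, -0.448, 0.0]
force: [0.8, -0.6, -2.6]
width: 0.256
gripper_force: 34.9
```

jog_arm:
  plan:
    - {"offset":[0,0,0.003],"twist":[0,0,0],"fingers":-1}
    - {"offset":[0,0,0.006],"twist":[0,0,0],"fingers":-1}
    - {"offset":[0,0,0.006],"twist":[0,0,0],"fingers":-1}

```text
clock: 11.75
position: [0.5568, 0.1327, 0.1064]
ee_rot: [-3.109, -0.448, 0.0]
force: [0.0, 0.3, -2.8]
width: 0.26
gripper_force: 34.9
```

jog_arm:
  plan:
    - {"offset":[0,0,0.003],"twist":[0,0,0],"fingers":-1}
    - {"offset":[0,0,0.006],"twist":[0,0,0],"fingers":-1}
    - {"offset":[0,0,0.006],"twist":[0,0,0],"fingers":-1}

```text
clock: 12.12
position: [0.5568, 0.1327, 0.1056]
ee_rot: [-3.109, -0.448, -0.0]
force: [-0.6, 0.3, -0.2]
width: 0.259
gripper_force: 34.9
```

Contact: about 2.5 N at tip height 32.2 mm, so the bed slopes up along +y by roughly 0.02. I'll comb in 15–20 mm steps and correct by force.

jog_arm:
  plan:
    - {"offset":[0,-0.015,-0.0002],"twist":[0,0,0],"fingers":-1}
    - {"offset":[0,-0.03,-0.0004],"twist":[0,0,0],"fingers":-1}
    - {"offset":[0,-0.045,-0.0006],"twist":[0,0,0],"fingers":-1}
    - {"offset":[0,-0.06,-0.0008],"twist":[0,0,0],"fingers":-1}
    - {"offset":[0,-0.075,-0.001],"twist":[0,0,0],"fingers":-1}
    - {"offset":[0,-0.09,-0.0012],"twist":[0,0,0],"fingers":-1}
    - {"offset":[0,-0.1,-0.0014],"twist":[0,0,0],"fingers":-1}

```text
clock: 13.0
position: [0.5525, 0.1472, 0.1058]
ee_rot: [-3.109, -0.448, -0.0]
force: [-0.6, -0.5, -0.7]
width: 0.262
gripper_force: 34.9
```

```bash
python3 st.py 2
```

```text
t 13.05 tray xy mm [  0.  -56.7] z mm 105.78 tip 32.38 F tray [-0.48 -0.3  -0.7 ] sd [0.18 0.08 0.02] T [-0.242  0.041 -0.051] psi -1.2843 tilt [-0.     -0.0002]
```

jog_arm:
  plan:
    - {"offset":[0,-0.015,0.001],"twist":[0,0,0],"fingers":-1}
    - {"offset":[0,-0.03,0.001],"twist":[0,0,0],"fingers":-1}
    - {"offset":[0,-0.045,0.001],"twist":[0,0,0],"fingers":-1}
    - {"offset":[0,-0.06,0.0005],"twist":[0,0,0],"fingers":-1}
    - {"offset":[0,-0.075,0.0005],"twist":[0,0,0],"fingers":-1}
    - {"offset":[0,-0.09,0],"twist":[0,0,0],"fingers":-1}
    - {"offset":[0,-0.1,0],"twist":[0,0,0],"fingers":-1}

```text
clock: 13.98
position: [0.5483, 0.1616, 0.1058]
ee_rot: [-3.109, -0.448, -0.0]
force: [0.7, -2.0, 0.8]
width: 0.267
gripper_force: 34.9
```

```bash
python3 st.py 2
```

```text
t 14.03 tray xy mm [  0.1 -41.7] z mm 105.79 tip 32.39 F tray [-0.14 -1.57  1.29] sd [0.34 0.48 0.51] T [-0.482 -0.04  -0.027] psi -1.2843 tilt [ 0.     -0.0002]
```

jog_arm:
  plan:
    - {"offset":[0,-0.015,-0.0003],"twist":[0,0,0],"fingers":-1}
    - {"offset":[0,-0.03,-0.0005],"twist":[0,0,0],"fingers":-1}
    - {"offset":[0,-0.045,-0.0008],"twist":[0,0,0],"fingers":-1}
    - {"offset":[0,-0.06,-0.001],"twist":[0,0,0],"fingers":-1}
    - {"offset":[0,-0.075,-0.0013],"twist":[0,0,0],"fingers":-1}
    - {"offset":[0,-0.09,-0.0015],"twist":[0,0,0],"fingers":-1}
    - {"offset":[0,-0.1,-0.0017],"twist":[0,0,0],"fingers":-1}

```text
clock: 14.95
position: [0.5441, 0.176, 0.1061]
ee_rot: [-3.109, -0.448, -0.0]
force: [0.3, -2.2, 2.9]
width: 0.257
gripper_force: 34.9
```

```bash
python3 st.py 2
```

```text
t 15.0 tray xy mm [  0.1 -26.7] z mm 106.08 tip 32.68 F tray [-0.26 -1.97  2.97] sd [0.02 0.22 0.03] T [-0.631 -0.139 -0.016] psi -1.2844 tilt [ 0.0002 -0.0002]
```

jog_arm:
  plan:
    - {"offset":[0,-0.015,-0.0012],"twist":[0,0,0],"fingers":-1}
    - {"offset":[0,-0.03,-0.002],"twist":[0,0,0],"fingers":-1}
    - {"offset":[0,-0.045,-0.0026],"twist":[0,0,0],"fingers":-1}
    - {"offset":[0,-0.06,-0.003],"twist":[0,0,0],"fingers":-1}
    - {"offset":[0,-0.075,-0.0034],"twist":[0,0,0],"fingers":-1}
    - {"offset":[0,-0.09,-0.0038],"twist":[0,0,0],"fingers":-1}
    - {"offset":[0,-0.1,-0.0042],"twist":[0,0,0],"fingers":-1}

```text
clock: 15.92
position: [0.5398, 0.1905, 0.1067]
ee_rot: [-3.109, -0.448, -0.0]
force: [0.0, -1.2, 2.1]
width: 0.26
gripper_force: 34.9
```

```bash
python3 st.py 2
python3 - <<'E'
from h import *
t=get_image("top");s=get_image("scene")
a=cv2.resize(t[150:250,160:280,::-1],(720,600),interpolation=cv2.INTER_CUBIC)
cv2.imwrite("pics/c5.png",cv2.resize(s[220:330,310:450,::-1],(764,600),interpolation=cv2.INTER_CUBIC))
E
```

```text
t 15.97 tray xy mm [  0.1 -11.5] z mm 106.68 tip 33.28 F tray [ 0.24 -1.15  2.01] sd [0.52 0.19 0.09] T [-0.5   -0.097 -0.054] psi -1.2842 tilt [ 0.     -0.0004]
```

View pics/c5.png

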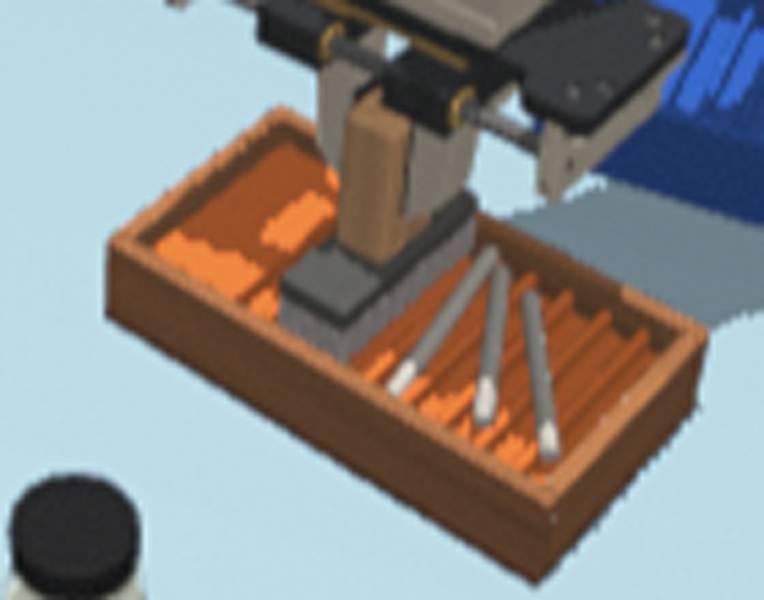

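One rod is already under the rake in its groove. The next rod, at about (445,320), is being turned parallel and the other two lie ahead. Contact is about 4.5 N and the slope about 0.03.

jog_arm:
  plan:
    - {"offset":[0,-0.015,-0.0008],"twist":[0,0,0],"fingers":-1}
    - {"offset":[0,-0.03,-0.0014],"twist":[0,0,0],"fingers":-1}
    - {"offset":[0,-0.045,-0.0019],"twist":[0,0,0],"fingers":-1}
    - {"offset":[0,-0.06,-0.0024],"twist":[0,0,0],"fingers":-1}
    - {"offset":[0,-0.075,-0.0028],"twist":[0,0,0],"fingers":-1}
    - {"offset":[0,-0.09,-0.0032],"twist":[0,0,0],"fingers":-1}
    - {"offset":[0,-0.1,-0.0035],"twist":[0,0,0],"fingers":-1}

```text
clock: 17.0
position: [0.5357, 0.2047, 0.1073]
ee_rot: [-3.109, -0.448, -0.0]
force: [-0.0, -1.4, 0.7]
width: 0.257
gripper_force: 34.9
```

```bash
python3 st.py 2
```

```text
t 17.05 tray xy mm [0.2 3.2] z mm 107.26 tip 33.86 F tray [-0.18 -1.39  1.01] sd [0.25 0.02 0.3 ] T [-0.441 -0.06  -0.07 ] psi -1.2844 tilt [ 0.0002 -0.0002]
```

jog_arm:
  plan:
    - {"offset":[0,-0.015,-0.0003],"twist":[0,0,0],"fingers":-1}
    - {"offset":[0,-0.03,-0.0007],"twist":[0,0,0],"fingers":-1}
    - {"offset":[0,-0.045,-0.0011],"twist":[0,0,0],"fingers":-1}
    - {"offset":[0,-0.06,-0.0015],"twist":[0,0,0],"fingers":-1}
    - {"offset":[0,-0.075,-0.0019],"twist":[0,0,0],"fingers":-1}
    - {"offset":[0,-0.09,-0.0023],"twist":[0,0,0],"fingers":-1}
    - {"offset":[0,-0.1,-0.0026],"twist":[0,0,0],"fingers":-1}

```text
clock: 17.98
position: [0.5314, 0.2188, 0.1076]
ee_rot: [3.109, 0.448, 0.0]
force: [0.7, -1.5, 0.4]
width: 0.261
gripper_force: 34.9
```

```bash
python3 st.py 2
```

```text
t 18.02 tray xy mm [ 0.1 18. ] z mm 107.62 tip 34.22 F tray [ 0.31 -1.32  0.69] sd [0.01 0.36 0.29] T [-0.605 -0.006 -0.055] psi -1.2846 tilt [-0.      0.0001]
```

jog_arm:
  plan:
    - {"offset":[0,-0.015,0],"twist":[0,0,0],"fingers":-1}
    - {"offset":[0,-0.03,-0.0003],"twist":[0,0,0],"fingers":-1}
    - {"offset":[0,-0.045,-0.0006],"twist":[0,0,0],"fingers":-1}
    - {"offset":[0,-0.06,-0.001],"twist":[0,0,0],"fingers":-1}
    - {"offset":[0,-0.075,-0.0013],"twist":[0,0,0],"fingers":-1}
    - {"offset":[0,-0.09,-0.0016],"twist":[0,0,0],"fingers":-1}
    - {"offset":[0,-0.1,-0.0018],"twist":[0,0,0],"fingers":-1}

```text
clock: 18.95
position: [0.527, 0.2336, 0.1078]
ee_rot: [-3.109, -0.448, 0.0]
force: [0.6, -1.3, 0.2]
width: 0.259
gripper_force: 34.9
```

```bash
python3 st.py 2
```

```text
t 19.0 tray xy mm [ 0.  33.3] z mm 107.82 tip 34.42 F tray [ 0.11 -1.19  0.4 ] sd [0.16 0.21 0.17] T [-0.471 -0.006  0.014] psi -1.2843 tilt [-0.0001 -0.0001]
```

jog_arm:
  plan:
    - {"offset":[0,-0.015,0.0006],"twist":[0,0,0],"fingers":-1}
    - {"offset":[0,-0.03,0.0006],"twist":[0,0,0],"fingers":-1}
    - {"offset":[0,-0.045,0.0004],"twist":[0,0,0],"fingers":-1}
    - {"offset":[0,-0.06,0.0002],"twist":[0,0,0],"fingers":-1}
    - {"offset":[0,-0.075,0],"twist":[0,0,0],"fingers":-1}
    - {"offset":[0,-0.09,-0.0003],"twist":[0,0,0],"fingers":-1}
    - {"offset":[0,-0.1,-0.0005],"twist":[0,0,0],"fingers":-1}

```text
clock: 19.92
position: [0.5229, 0.248, 0.1079]
ee_rot: [-3.109, -0.448, -0.0]
force: [0.7, -1.8, 1.8]
width: 0.257
gripper_force: 34.9
```

```bash
python3 st.py 2
```

```text
t 19.98 tray xy mm [ 0.1 48.3] z mm 107.93 tip 34.53 F tray [ 0.29 -1.78  2.11] sd [0.04 0.13 0.31] T [-0.609 -0.117 -0.058] psi -1.2843 tilt [-0.     -0.0003]
```

jog_arm:
  plan:
    - {"offset":[0,-0.015,-0.0007],"twist":[0,0,0],"fingers":-1}
    - {"offset":[0,-0.03,-0.0012],"twist":[0,0,0],"fingers":-1}
    - {"offset":[0,-0.045,-0.0016],"twist":[0,0,0],"fingers":-1}
    - {"offset":[0,-0.06,-0.0019],"twist":[0,0,0],"fingers":-1}
    - {"offset":[0,-0.075,-0.0022],"twist":[0,0,0],"fingers":-1}
    - {"offset":[0,-0.09,-0.0025],"twist":[0,0,0],"fingers":-1}
    - {"offset":[0,-0.1,-0.0028],"twist":[0,0,0],"fingers":-1}

```text
clock: 20.9
position: [0.5186, 0.2624, 0.1083]
ee_rot: [-3.109, -0.448, 0.0]
force: [0.8, -2.5, 2.5]
width: 0.262
gripper_force: 34.9
```

```bash
python3 st.py 2
python3 - <<'E'
from h import *
s=get_image("scene")
cv2.imwrite("pics/c6.png",cv2.resize(s[220:330,310:450,::-1],(764,600),interpolation=cv2.INTER_CUBIC))
E
```

```text
t 20.95 tray xy mm [ 0.1 63.4] z mm 108.32 tip 34.92 F tray [-0.03 -2.79  2.2 ] sd [0.01 0.15 0.26] T [-0.608 -0.123 -0.037] psi -1.2843 tilt [-0.0001 -0.0002]
```

View pics/c6.png

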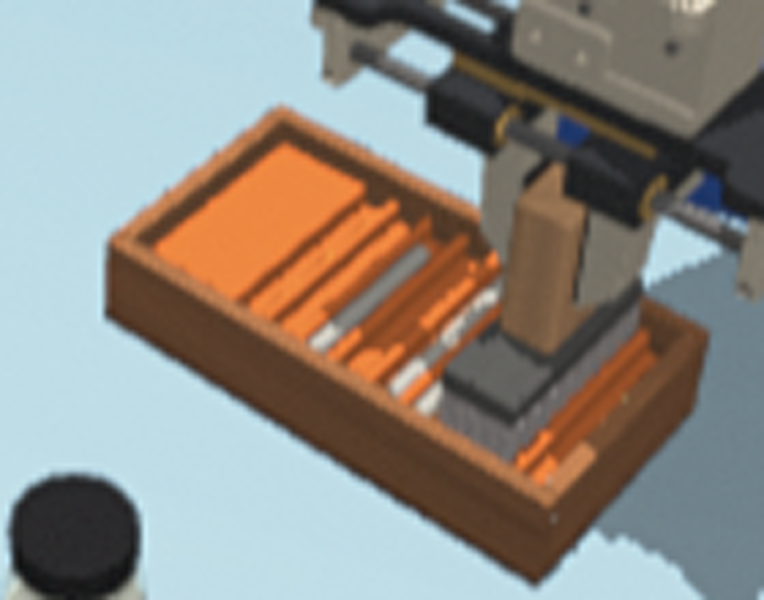

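Rods are in grooves at about (370,300), (405,375) and (430,400). The fourth is under the rake. I'll finish the stroke to the wall.

jog_arm:
  plan:
    - {"offset":[0,-0.015,-0.0007],"twist":[0,0,0],"fingers":-1}
    - {"offset":[0,-0.03,-0.0011],"twist":[0,0,0],"fingers":-1}
    - {"offset":[0,-0.045,-0.0015],"twist":[0,0,0],"fingers":-1}
    - {"offset":[0,-0.06,-0.0019],"twist":[0,0,0],"fingers":-1}
    - {"offset":[0,-0.075,-0.0023],"twist":[0,0,0],"fingers":-1}
    - {"offset":[0,-0.083,-0.0025],"twist":[0,0,0],"fingers":-1}
    - {"offset":[0,-0.083,-0.0025],"twist":[0,0,0],"fingers":-1}

```text
clock: 21.92
position: [0.5151, 0.2745, 0.1087]
ee_rot: [-3.109, -0.448, 0.0]
force: [0.7, -0.3, 2.8]
width: 0.262
gripper_force: 34.9
```

```bash
python3 st.py 2
```

```text
t 21.98 tray xy mm [ 0.2 75.8] z mm 108.74 tip 35.34 F tray [ 0.29 -0.98  2.45] sd [0.14 0.52 0.35] T [-0.296 -0.03  -0.073] psi -1.2843 tilt [ 0.0001 -0.0004]
```

jog_arm:
  plan:
    - {"offset":[0,0,-0.03],"twist":[0,0,0],"fingers":-1}
    - {"offset":[0,0,-0.15],"twist":[0,0,0],"fingers":-1}
    - {"offset":[0,0,-0.3],"twist":[0,0,0],"fingers":-1}
    - {"offset":[0,0,-0.42],"twist":[0,0,0],"fingers":-1}
    - {"offset":[0,0.3,-0.42],"twist":[0,0,0],"fingers":-1}
    - {"offset":[0,0.65,-0.42],"twist":[0,0,0],"fingers":-1}
    - {"offset":[0,1,-0.42],"twist":[0,0,0],"fingers":-1}
    - {"offset":[0,1,-0.42],"twist":[0,0,0],"fingers":-1}
    - {"offset":[0,1,-0.42],"twist":[0,0,0],"fingers":-1}

```text
clock: 23.15
position: [0.5575, 0.1306, 0.1722]
ee_rot: [-3.109, -0.447, -0.0]
force: [0.0, 0.6, -2.8]
width: 0.258
gripper_force: 34.9
```

Run:
```python
from f import *
from go import plan
# empty block now
for n,uv in(("top",(374,193)),("scene",(298,208))):
    m=mask(n,*uv); print(n,m.sum(),fit(BL,{n:m},[.549,-.167,1.228]))
ms={n:mask(n,*uv) for n,uv in(("top",(374,193)),("scene",(298,208)))}
p,c=fit(BL,ms,[.549,-.167,1.228]); print(p,c)
plan(p[0],p[1],.17,-.343)
s=get_image("scene"); cv2.imwrite("pics/c7.png",cv2.resize(s[220:330,310:450,::-1],(764,600),interpolation=cv2.INTER_CUBIC))
```

```text
top 1352 (array([ 0.54918872, -0.16747767,  1.22435318]), np.float64(0.037872135639190674))
scene 622 (array([ 0.54841522, -0.16949146,  1.21796158]), np.float64(0.044915199279785156))
[ 0.54879845 -0.1683014   1.22634177] 0.09296369552612305
t 23.35 pos [0.5571 0.1317 0.1717] psi -1.2823 tilt [-0.0003 -0.0005] F [ 0.25 -0.11 -1.37] w 0.26 q [-0.92  0.53  0.87  1.84 -0.48  0.99 -1.12]
offset [-0.3273  1.      0.0055] twist [-5.000e-05  0.000e+00 -7.862e-02] frac 0.526 dist 0.158
```

View pics/c7.png

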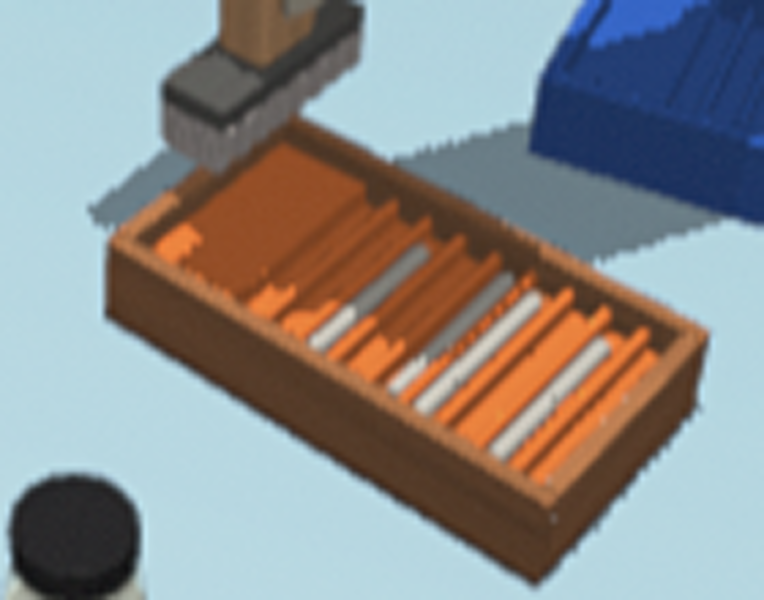

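All four rods lie parallel, each in its own groove: (370,300), (450,335), (480,355) and (550,400). Now I return the rake.

jog_arm:
  plan:
    - {"offset":[-0.11,0.33,0],"twist":[0,0,-0.025],"fingers":-1}
    - {"offset":[-0.22,0.66,0],"twist":[0,0,-0.05],"fingers":-1}
    - {"offset":[-0.327,1,0],"twist":[0,0,-0.075],"fingers":-1}
    - {"offset":[-0.327,1,0],"twist":[0,0,-0.1],"fingers":-1}
    - {"offset":[-0.327,1,0],"twist":[0,0,-0.12],"fingers":-1}
    - {"offset":[-0.327,1,0],"twist":[0,0,-0.12],"fingers":-1}

```text
clock: 24.15
position: [0.5528, -0.0272, 0.1718]
ee_rot: [-2.726, -1.561, -0.0]
force: [-0.2, -0.1, -2.5]
width: 0.26
gripper_force: 34.9
```

```bash
python3 go.py .5488 -.1683 .14 -.345
```

```text
t 24.15 pos [ 0.5528 -0.0272  0.1718] psi -0.5309 tilt [ 0.0004 -0.0002] F [-0.16 -0.12 -2.5 ] w 0.26 q [-0.52  0.44  0.66  1.88 -0.34  0.93 -0.24]
offset [-0.825   0.4533  0.2115] twist [-2.000e-05 -6.000e-05 -2.958e-02] frac 1.0 dist 0.145
```

jog_arm:
  plan:
    - {"offset":[-0.3,0.15,0],"twist":[0,0,-0.015],"fingers":-1}
    - {"offset":[-0.6,0.3,0],"twist":[0,0,-0.0296],"fingers":-1}
    - {"offset":[-0.825,0.453,0.1],"twist":[0,0,-0.0296],"fingers":-1}
    - {"offset":[-0.825,0.453,0.21],"twist":[0,0,-0.0296],"fingers":-1}
    - {"offset":[-0.825,0.453,0.21],"twist":[0,0,-0.0296],"fingers":-1}
    - {"offset":[-0.825,0.453,0.21],"twist":[0,0,-0.0296],"fingers":-1}
    - {"offset":[-0.825,0.453,0.21],"twist":[0,0,-0.0296],"fingers":-1}

```text
clock: 25.02
position: [0.5494, -0.1675, 0.1408]
ee_rot: [2.568, 1.809, 0.001]
force: [-0.1, 0.2, -2.4]
width: 0.26
gripper_force: 34.9
```

Run:
```python
from go import *
Rm,p=plan(.5488,-.1683,.0905,-.345)
x,y,w,h=260,150,80,80
c=cv2.resize(get_image("scene")[y:y+h,x:x+w,::-1],(600,600),interpolation=cv2.INTER_CUBIC); k=7.5
t=p[2]-.0734
for B,q,col in((box(.092,.032,t,t+.034),(p[0],p[1],-.345+np.pi/2),(255,0,255)),(box(.12,.06,.014,.014),(.5488,-.1683,1.226),(0,255,0))):
    for u,v in (proj(place(B,q),"scene")-[x,y]+.5)*k: cv2.circle(c,(int(u),int(v)),4,col,-1)
cv2.imwrite("pics/c8.png",c)
```

```text
t 25.02 pos [ 0.5494 -0.1675  0.1408] psi -0.3433 tilt [0.0005 0.0008] F [-0.07  0.19 -2.4 ] w 0.26 q [-0.21  0.51  0.59  1.86 -0.36  0.89  0.21]
offset [-0.0062 -0.0022  0.3351] twist [ 1.2e-04 -8.0e-05  2.8e-04] frac 1.0 dist 0.05
```

View pics/c8.png

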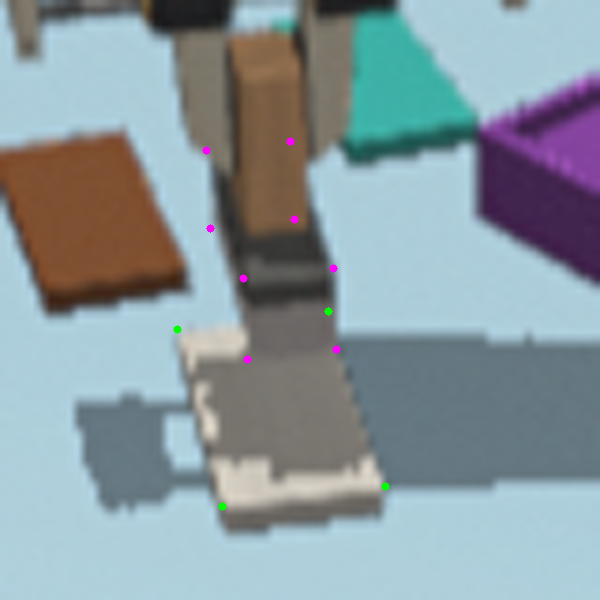

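The rake lines up with its prediction and sits over the middle of the steel block (green corners). I'll lower it.

jog_arm:
  plan:
    - {"offset":[-0.006,-0.002,0.1],"twist":[0,0,0],"fingers":-1}
    - {"offset":[-0.006,-0.002,0.2],"twist":[0,0,0],"fingers":-1}
    - {"offset":[-0.006,-0.002,0.28],"twist":[0,0,0],"fingers":-1}
    - {"offset":[-0.006,-0.002,0.32],"twist":[0,0,0],"fingers":-1}
    - {"offset":[-0.006,-0.002,0.335],"twist":[0,0,0],"fingers":-1}
    - {"offset":[-0.006,-0.002,0.335],"twist":[0,0,0],"fingers":-1}
    - {"offset":[-0.006,-0.002,0.335],"twist":[0,0,0],"fingers":-1}
    - {"offset":[-0.006,-0.002,0.335],"twist":[0,0,0],"fingers":-1}

```text
clock: 26.08
position: [0.5484, -0.1695, 0.0903]
ee_rot: [2.569, 1.807, 0.001]
force: [0.2, 0.6, -2.4]
width: 0.262
gripper_force: 34.9
```

```bash
python3 go.py .5488 -.1683 .0876 -.345
```

```text
t 26.07 pos [ 0.5484 -0.1695  0.0903] psi -0.3447 tilt [0.0002 0.0006] F [ 0.21  0.58 -2.44] w 0.262 q [-0.17  0.57  0.55  1.9  -0.41  0.79  0.25]
offset [ 0.0082 -0.      0.0182] twist [ 1.e-04 -3.e-05  6.e-05] frac 1.0 dist 0.003
```

jog_arm:
  plan:
    - {"offset":[0.008,0,0.006],"twist":[0,0,0],"fingers":-1}
    - {"offset":[0.008,0,0.011],"twist":[0,0,0],"fingers":-1}
    - {"offset":[0.008,0,0.014],"twist":[0,0,0],"fingers":-1}
    - {"offset":[0.008,0,0.014],"twist":[0,0,0],"fingers":-1}

```text
clock: 26.58
position: [0.5485, -0.1683, 0.0878]
ee_rot: [-2.57, -1.807, 0.0]
force: [0.4, 0.1, -2.4]
width: 0.267
gripper_force: 34.9
```

jog_arm:
  plan:
    - {"offset":[0,0,0.002],"twist":[0,0,0],"fingers":-1}
    - {"offset":[0,0,0.003],"twist":[0,0,0],"fingers":-1}
    - {"offset":[0,0,0.003],"twist":[0,0,0],"fingers":-1}

```text
clock: 26.95
position: [0.5486, -0.1683, 0.0875]
ee_rot: [2.57, 1.807, 0.0]
force: [-0.3, 0.0, 0.2]
width: 0.259
gripper_force: 34.9
```

Standing on the block. Releasing and retreating upward.

jog_arm:
  plan:
    - {"offset":[0,0,0],"twist":[0,0,0],"fingers":-0.42}
    - {"offset":[0,0,0],"twist":[0,0,0],"fingers":-0.36}
    - {"offset":[0,0,0],"twist":[0,0,0],"fingers":-0.2}
    - {"offset":[0,0,0],"twist":[0,0,0],"fingers":0.3}
    - {"offset":[0,0,0],"twist":[0,0,0],"fingers":1}
    - {"offset":[0,0,0],"twist":[0,0,0],"fingers":1}
    - {"offset":[0,0,0],"twist":[0,0,0],"fingers":1}
    - {"offset":[0,0,0],"twist":[0,0,0],"fingers":1}
    - {"offset":[0,0,-0.1],"twist":[0,0,0],"fingers":1}
    - {"offset":[0,0,-0.3],"twist":[0,0,0],"fingers":1}
    - {"offset":[0,0,-0.6],"twist":[0,0,0],"fingers":1}
    - {"offset":[0,0,-1],"twist":[0,0,0],"fingers":1}
    - {"offset":[0,0,-1],"twist":[0,0,0],"fingers":1}
    - {"offset":[0,0,-1],"twist":[0,0,0],"fingers":1}

```text
clock: 28.7
position: [0.5485, -0.1681, 0.238]
ee_rot: [2.569, 1.808, 0.001]
force: [-0.0, 0.1, -0.5]
width: 0.997
gripper_force: 0.0
```

jog_arm:
  plan:
    - {"offset":[0.3,-0.3,0],"twist":[0,0,0],"fingers":1}
    - {"offset":[0.6,-0.6,0],"twist":[0,0,0],"fingers":1}
    - {"offset":[0.9,-0.9,0],"twist":[0,0,0],"fingers":1}
    - {"offset":[0.9,-0.9,0],"twist":[0,0,0],"fingers":1}
    - {"offset":[0.9,-0.9,0],"twist":[0,0,0],"fingers":1}

```text
clock: 29.32
position: [0.4666, 0.0045, 0.2369]
ee_rot: [-2.568, -1.809, 0.002]
force: [0.1, -0.5, 0.1]
width: 0.999
gripper_force: 0.0
```

Run:
```python
from h import *
s=observe();print(s["clock"],s["position"],s["width"])
cv2.imwrite("pics/c9.png",cv2.resize(get_image("scene")[130:370,200:460,::-1],(650,600),interpolation=cv2.INTER_CUBIC))
```

```text
29.325 [0.46664342 0.00452499 0.23691709] 0.9988769523825625
```

View pics/c9.png

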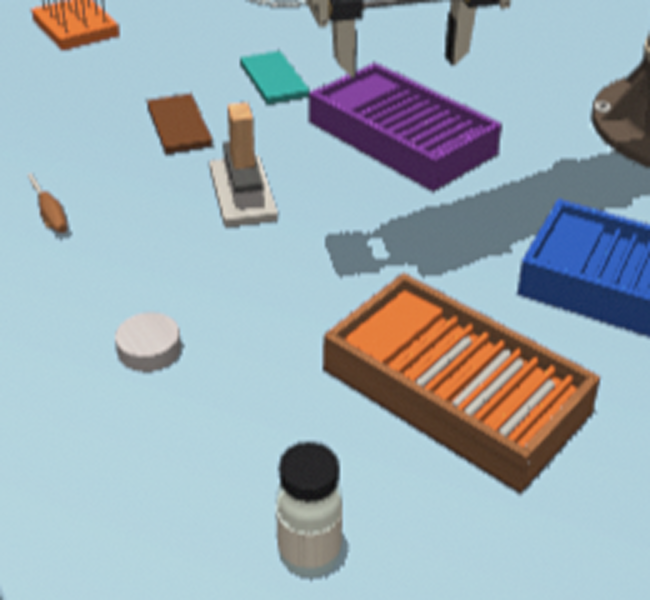

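The rake stands upright on the middle of the steel block at (242,165), and the rods lie in their grooves. The canister, tin and graver look untouched.

```bash
python3 -c "
from cell import sign_off; print(sign_off())"
```

```text
the job is handed in; nothing more can be done
None
```

The job is handed in at about 29 s: all four rods lie parallel in grooves of their own, the rake stands upright on the middle of its steel block, force readings at the combing stops stayed below about 6 N, and the canister, tin and graver were left where they were.

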